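Click the T-bar post into its jewellery stand

ROBOT

A 6-joint arm with a two-finger parallel gripper is mounted at the origin on the work surface. World frame = base frame: x ahead of the robot, y to its left, z up, the work surface at z = 0. Lengths are in mm, angles in rad, forces in N, time in s.
With the tool pointing down it reaches from about 275 to 1000 mm from the base axis. Payload 8.4 kg.
Tool frame: the origin (TCP) lies at the very end of the fingers, on their centre line; the grasp point (between the pads) lies 19 mm behind it; z points along the fingers, y is the direction in which the jaws open and shut (so a half turn about z gives the same grasp; the last joint's range is limited). The gripper opens to 85 mm and grips with 20 to 120 N. Pads are 22 mm wide; open, the fingers measure 114 mm over their backs; the gripper's body (76 mm by 85 mm) begins 54 mm behind the grasp point. The pads swing forward as they close: fully open they stand 13 mm farther back than shut.
Start: joints at [-1.144, 0.353, 1.633, -0, 1.155, -0.002], TCP at [259.861, -568.419, 231.281] pointing down, gripper open.
Joint ranges: [-2.63, 2.63], [-0.92, 2.1], [0.06, 2.66], [-1.3, 4.44], [0, 2.69], [-3.02, 3.02]. Speed limits (rad/s): [2.22, 2.22, 2.79, 3.14, 3.14, 3.14].

INTERFACE

Orientations are given as [roll, pitch, yaw] about the fixed x, y, z axes, in that order (R = Rz(yaw) Ry(pitch) Rx(roll)).
In Python, from rig import r gives the robot as it stands.
- The arm moves only by the tool move_arm, never from a script. Its argument "increments" is a list of rows, each an object of numbers: "tx", "ty", "tz": the shift along the tool's x, y, z in cm; "rx", "ry", "rz": the turn, a rotation vector about the tool's x, y, z in degrees; "gripper": the gripper's target within -1 to 1 (fully open at 1, half-way at 0, shut at -1). A call has 1 to 12 rows; each row shifts and turns the commanded pose from where the row before left it, along the tool's axes as they then stand; what a row does not reach is not made up. A row lasts 1/10 s, in which the tool goes at most 50 mm and 8.59 degrees, less where a joint would pass 70% of its speed; a pose out of reach is approached as far as the arm can. A call is refused whole if a number of a shift passes 5 or a number of a turn 8.59, either way. A call with a gripper value outside its range is refused whole. The fingers move at their own pace and stop on an object; "squeeze" is the grip in N (left out, the last holds). Time passes only in rows, so rows that do not move let the fingers close. It gives the time, the measured TCP pose, the force and the opening at its end, in the units of the state.
- r.sense(): the state, without advancing time (a new reading comes with each control period).
- r.grab_frame(name): name is "scene" or "top"; returns (picture, depth): 480x640x3 uint8, red, green, blue; 480x640 float32, mm along the optical axis (not along the pixel's ray), 0 where there is no reading.
- r.camera_model(name): a dict with "fx", "fy", "cx", "cy" (pixels), "R" (3x3) and "t" (3): a world point X has camera coordinates R X + t. Camera axes: x right, y down, z forward; pixel columns grow to the right and rows downward; lengths in mm; the calibration is good to about 2 mm. A picture is of the moment at which its call begins. camera_model takes no time and is no camera call.
- r.sign_off(): hands the job in, once; it reports no verdict.
Trained networks look in the newest picture that a camera, given by its name, has taken for a name from the list of things; names that differ only in an ending like _2 or _b are one class to them, and where a whole thing is asked for, a point or a joint stands for the part that bears it (a point fixed in the world has none). Each returns a list of dicts, best first, with "confidence" (0 to 1); they miss things now and then, are a little off and sometimes report something else, mostly with a low value. They report only what shows in the picture. A call takes as long as a camera call. They do not tell look-alikes from the thing itself.
- r.cut_out(query, camera): "mask" (480x640 bool, what is visible of it) and "bbox" ([left, top, right, bottom] in pixels, round what is visible of it).
- r.place_of(query, camera): "location" ([row, column] in pixels: a listed point, or the origin of a listed thing).
The state is a dict: "clock": time; "qpos": joint angles; "qvel": joint speeds; "joint_efforts": joint torques, N m; "eef_pos": TCP position; "tcp_rot": TCP orientation; "contact_force": force on the tool from outside, world axes, zero at the start; "wrist_torque": the same for the moment, N m; "opening": opening from 0.0 (shut) to 1.0 (fully open).
Only numpy, scipy, OpenCV 4.12 (cv2) and the standard library are available. Lean on these libraries where they do the work, as an engineer would, in place of code of your own. Each camera call takes 0.05 s, during which the arm holds its last target. There are 200 camera calls.

TASK

Put the jewellery stand together: lift the steel T-bar post out of the wooden block and push it down into the upright fitting on the stand's base, past the hidden grip, until it has clicked in and stands on the bottom. Then give it a firm upward tug to check that it is caught, and leave it standing there. Push with feeling, without ramming it against the bottom or wrenching it out, and leave the other things on the dresser where they are.

Things in the scene. Friction and masses are not known exactly. Their poses are not given: they have to be found in the camera images.
- post_hub (a point): Loose steel T-bar post, 0.24 kg, upright: centre of its hub, a block 24 (x) x 26 (y) x 24 mm (z) at the top, to be gripped from above, fingers closing along x. A 12 mm thick crossbar, 160 mm long, runs through the hub along y. z points up the 16 mm round shaft below it; the foot's tip is 125 mm below this point.
- post_foot (a point): Tip of the post's foot, on its axis, same axes. From the tip up: a cone widening from 8 to 16 mm diameter over 8 mm, a 16 mm bead to 16 mm, a 9 mm neck from 16 to 26 mm (where the stand's catches snap in above the bead), the 16 mm shaft from 29 mm.
- rest: Fixed wooden storage block 80 x 80 x 40 mm, origin at the centre of its underside, z up. The post stands loosely in its one upright 18 mm hole, in the middle of the top and 26 mm deep.
- stand: Fixed jewellery stand: marble base 130 (x) x 100 (y) x 12 mm, origin at the centre of its underside, z up. In its middle a square steel fitting, 44 x 44 mm, its top 68 mm above the table, with an upright bore. More than 30 N between post and stand, down or up, damages it.
- stand_mouth (a point): Centre of the bore's mouth on top of the fitting. Bore 17.6 mm, 3 mm lead-in chamfer. Inside, unseen, a grip of two sprung catches and a hard bottom; their depth differs by stand: the foot's tip meets the catches 19 to 31 mm below the mouth, 17 mm further the bead is past and they snap shut above it, 2 mm further the tip is on the bottom (38 to 50 mm below the mouth).
- catch_a (a joint): Unseen sprung catch on the bore's +x side: 0 m shut, about 0.002 m while the bead passes. Passing the catches takes a push of about 5 to 12 N, which drops at the click; a push of 16 N or more means the bottom. Once caught the post has 2 mm of play up and down and cannot be pulled out; tug with 8 to 15 N.
- catch_b (a joint): The same on the bore's -x side.
- earcase_mid (a point): Bystander: white earbud case, 46 x 62 x 24 mm; its centre.
- keys_mid (a point): Bystander: bunch of three keys with a leather fob, about 145 x 70 mm, 8 mm high; point at the key ring.
- lotion_mid (a point): Bystander: beige bottle, 40 mm diameter, 130 mm high; its centre.
- cream_mid (a point): Bystander: white jar, 60 mm diameter, 45 mm high; its centre.
- hairbrush_mid (a point): Bystander: wooden hairbrush lying on its back, 200 mm long along its x axis, 60 mm wide, 30 mm high; its middle, 12 mm above the table.
- watchcase_mid (a point): Bystander: dark wooden box 90 x 90 x 60 mm; its centre.
Things that resemble listed ones, but are neither listed nor needed, are in the scene too. Leave any turquoise or yellow look-alike of the stand alone.

How it is judged:
By the outcome, as a careful person would: the job done as asked, in the order asked, and still so for the second after the job is handed in, with the robot touching nothing.
It also fails if it takes over 72 s, if anything falls off the work surface, if the arm or the gripper's body presses on something with over 40 N, if the wrist force passes 120 N, or if a joint passes its speed limit or range.

## Working session

There is one attempt and no reset: what is moved stays moved. The work goes in short steps, Python scripts to look and compute and a tool call to move; the robot and the scene stay as the last step left them, time stands still between calls to the robot, and variables do not carry over. Pictures are saved under pics/ and viewed, about 8 in all and at most 12, crops included, and the job is handed in when it is done.

Besides the shell and the picture viewer there is one more tool, called after "Request:" as name(argument=value, ...) on one line, values as JSON. move_arm: Moves the arm, as the interface text tells. Its arguments: {"type":"object","properties":{"increments":{"type":"array","items":{"type":"object","properties":{"tx":{"type":"number"},"ty":{"type":"number"},"tz":{"type":"number"},"rx":{"type":"number"},"ry":{"type":"number"},"rz":{"type":"number"},"gripper":{"type":"number"}}}},"squeeze":{"type":"number"}},"required":["increments"]}

```bash
mkdir -p pics; cat > h.py <<'E'
import numpy as np, cv2
from rig import r
def unproj(cam,row,col,d):
    c=r.camera_model(cam); R=np.array(c["R"]);t=np.array(c["t"])
    return R.T@(np.array([(col-c["cx"])/c["fx"]*d,(row-c["cy"])/c["fy"]*d,d])-t)
def onz(cam,row,col,z):
    c=r.camera_model(cam); R=np.array(c["R"]);t=np.array(c["t"])
    o=-R.T@t; v=R.T@np.array([(col-c["cx"])/c["fx"],(row-c["cy"])/c["fy"],1]); return o+v*(z-o[2])/v[2]
E
python3 - <<'E'
from h import *
for c in("scene","top"):
    p,d=r.grab_frame(c); cv2.imwrite(f"pics/{c}1.png",p[:,:,::-1]); np.save(f"{c}_d.npy",d)
    for q in("post_hub","rest","stand","stand_mouth","post_foot"):
        for o in r.place_of(q,c)[:4]:
            a,b=o["location"]; i,j=int(np.clip(round(a),0,479)),int(np.clip(round(b),0,639))
            print(c,q,round(o["confidence"],2),np.round([a,b],1),np.round(unproj(c,a,b,d[i,j]),1))
print(r.sense())
E
```

```text
scene post_hub 0.6 [201.7 204.3] [ 495.8 -212.7  150.2]
scene rest 0.91 [239.2 210.2] [ 518.6 -207.4   37.4]
scene stand 0.91 [353.2 529. ] [631.1 568.   29.5]
scene stand 0.78 [224.1 401. ] [345.7 242.5  31.8]
scene stand 0.7 [233.1 327.4] [408.2  64.4  14. ]
scene stand 0.61 [294.7 366.4] [573.  198.2  27.6]
scene stand_mouth 0.9 [214.2 330.8] [379.2  65.3  55.9]
scene stand_mouth 0.78 [276.2 366.5] [544.3 190.2  60.1]
scene stand_mouth 0.73 [338.2 540.4] [604.4 583.4  56.2]
scene stand_mouth 0.56 [207.5 408.2] [311.5 251.9  61.2]
scene post_foot 0.83 [233.3 212.1] [ 502.2 -208.3   40.6]
scene post_foot 0.6 [277.7 367.9] [539.5 193.5  48.2]
top post_hub 0.74 [229.9 281.8] [555.1 195.2  28.1]
top post_hub 0.57 [245.2 412.8] [ 498.3 -206.9  154.1]
top rest 0.9 [253.1 407.9] [ 487.6 -209.4   54.1]
top stand 0.95 [283.8 322.1] [384.5  59.7  24.9]
top stand 0.88 [233.4 280.9] [537.6 194.9  63.3]
top stand 0.8 [299.3 261.2] [329.4 251.6  29.6]
top stand 0.58 [209.3 166.7] [605.1 562.2  62.6]
top stand_mouth 0.95 [208.1 164.3] [617.2 582.7  22.4]
top stand_mouth 0.93 [283.7 320.7] [384.8 
[... 176 characters left out ...]
1]
{'clock': 0.6, 'qpos': array([-1.14438806e+00,  3.52976753e-01,  1.63341634e+00,  1.17526681e-05,
        1.15519991e+00, -2.37897072e-03]), 'qvel': array([-4.93076299e-04,  5.13048322e-05,  1.83128659e-03, -6.31232613e-04,
       -1.56987285e-03, -8.02336821e-04]), 'joint_efforts': array([ 1.49275114e-03, -6.04858732e+01, -3.42311454e+01,  1.26256537e-04,
        1.60763277e-03,  3.08417526e-06]), 'eef_pos': array([ 259.86793352, -568.40675278,  231.28849182]), 'tcp_rot': array([-3.14159233e+00, -1.07530272e-05,  4.28782488e-01]), 'contact_force': array([ 0.08658287, -0.36719902,  0.47161288]), 'wrist_torque': array([-0.01993761, -0.03879138, -0.06738765]), 'opening': 1.0035959747202732}
```

View pics/scene1.png

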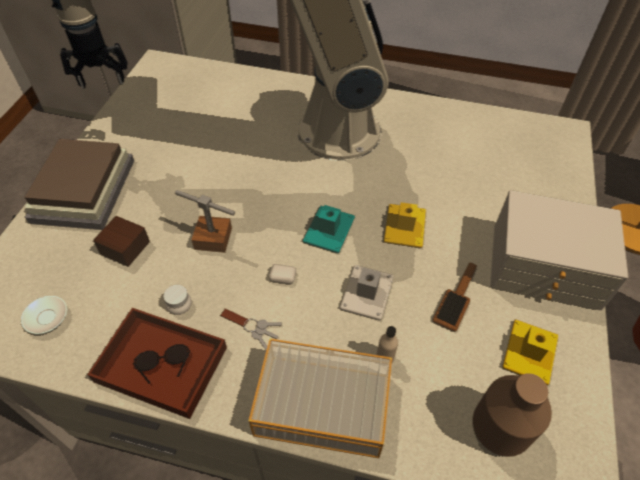

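View pics/top1.png

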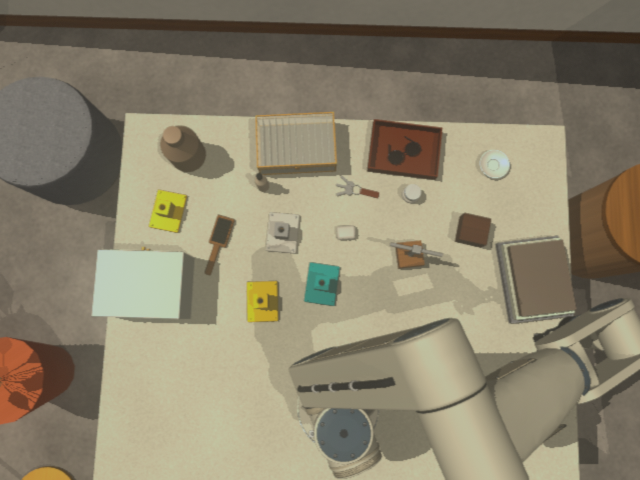

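Four stand look-alikes in the scene view: turquoise (329,228), yellow (405,224), yellow (531,350) and a white marble one with a steel fitting (367,290). The white one fits the description. I'll confirm it in a crop and measure it.

```bash
cat > meas.py <<'E'
from h import *
P={};D={}
for c in("scene","top"):
    P[c],D[c]=r.grab_frame(c)
def cloud(c,u0,u1,v0,v1):
    rr,cc=np.mgrid[v0:v1,u0:u1]; d=D[c][v0:v1,u0:u1]
    m=d>0; return np.array([unproj(c,a,b,z) for a,b,z in zip(rr[m],cc[m],d[m])]),rr[m],cc[m]
E
python3 - <<'E'
from meas import *
a=cv2.resize(P["scene"][250:330,325:415],None,fx=5,fy=5,interpolation=cv2.INTER_CUBIC)
b=cv2.resize(P["scene"][180:260,170:260],None,fx=5,fy=5,interpolation=cv2.INTER_CUBIC)
e=cv2.resize(P["top"][200:280,245:335],None,fx=4,fy=4,interpolation=cv2.INTER_CUBIC)
cv2.imwrite("pics/crop1.png",cv2.resize(np.hstack([a,b]),(800,356))[:,:,::-1])
# post crossbar: points with z>120 near post
for c,(u0,u1,v0,v1) in {"scene":(165,250,175,235),"top":(350,470,220,280)}.items():
    X,_,_=cloud(c,u0,u1,v0,v1)
    s=X[(X[:,2]>120)&(X[:,2]<180)]
    m=s[:,:2].mean(0); w,V=np.linalg.eigh(np.cov((s[:,:2]-m).T)); v=V[:,1]; t=(s[:,:2]-m)@v
    mid=m+v*(t.min()+t.max())/2
    print(c,"bar n",len(s),"mid",mid.round(1),"len",np.ptp(t).round(1),"ang",np.degrees(np.arctan2(v[1],v[0])).round(1),"z pct",np.percentile(s[:,2],[10,50,95]).round(1))
    h=s[np.abs(t)>25]; 
    n=s[np.abs((s[:,:2]-mid)@v)<14]; print(" hub",n.mean(0).round(1),np.percentile(n[:,2],[50,90,98]).round(1))
    s=X[(X[:,2]>33)&(X[:,2]<47)]; q=cv2.minAreaRect(s[:,:2].astype(np.float32)); print(" rest top",q)
for c,(u0,u1,v0,v1) in {"scene":(335,400,255,325),"top":(260,305,205,260)}.items():
    X,_,_=cloud(c,u0,u1,v0,v1)
    s=X[(X[:,2]>62)&(X[:,2]<75)]; print(c,"fit top",len(s),cv2.minAreaRect(s[:,:2].astype(np.float32)),np.median(s[:,2]))
    s=X[(X[:,2]>7)&(X[:,2]<17)]; print(" base",len(s),cv2.minAreaRect(s[:,:2].astype(np.float32)),np.median(s[:,2]))
    s=X[(X[:,2]<5)]; print(" table",np.median(s[:,2]))
for c in P:
    for q,z in(("stand_mouth",68),("post_hub",139),("rest",0),("stand",0)):
        for o in r.place_of(q,c)[:4]: print(c,q,round(o["confidence"],2),np.round(o["location"]),onz(c,*o["location"],z).round(1))
E
```

```text
Traceback (most recent call last):
  File "meas.py", line 7, in cloud
    m=d>0; return np.array([unproj(c,a,b,z) for a,b,z in zip(rr[m],cc[m],d[m])]),rr[m],cc[m]
                            ~~~~~~^^^^^^^^^
  File "h.py", line 4, in unproj
    c=r.camera_model(cam); R=np.array(c["R"]);t=np.array(c["t"])
ValueError: time passes only in moves, steps and waits
```

View pics/crop1.png

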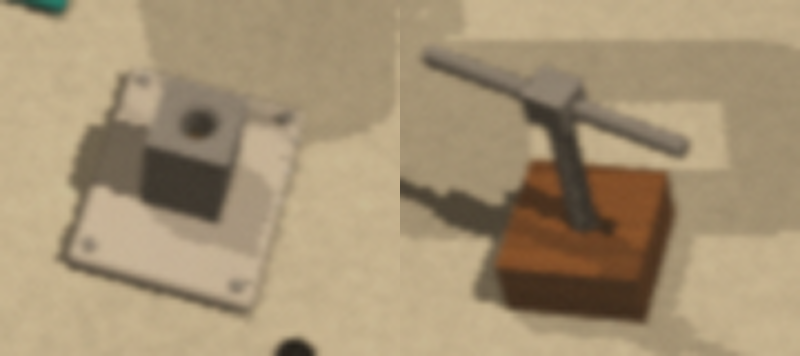

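The crop confirms it: the left half shows the white marble base with a grey square steel fitting and open bore (scene ≈(367,276)). The right half shows the T-post in the wooden block, with its hub at ≈(204,199).

```bash
cat > h.py <<'E'
import numpy as np, cv2
from rig import r
CM={c:{k:np.array(v) for k,v in r.camera_model(c).items()} for c in("scene","top")}
def unproj(cam,row,col,d):
    c=CM[cam]; row,col,d=map(np.asarray,(row,col,d))
    return (np.stack([(col-c["cx"])/c["fx"]*d,(row-c["cy"])/c["fy"]*d,d],-1)-c["t"])@c["R"]
def onz(cam,row,col,z):
    o=unproj(cam,row,col,0.); v=unproj(cam,row,col,1.)-o; return o+v*(z-o[2])/v[2]
E
sed -i 's/return np.array.*/return unproj(c,rr[m],cc[m],d[m]),rr[m],cc[m]/' meas.py
cat > m1.py <<'E'
from meas import *
for c,(u0,u1,v0,v1) in {"scene":(165,250,175,235),"top":(350,470,220,280)}.items():
    X,_,_=cloud(c,u0,u1,v0,v1)
    s=X[(X[:,2]>120)&(X[:,2]<180)]
    m=s[:,:2].mean(0); w,V=np.linalg.eigh(np.cov((s[:,:2]-m).T)); v=V[:,1]; t=(s[:,:2]-m)@v
    mid=m+v*(t.min()+t.max())/2
    print(c,"bar n",len(s),"mid",mid.round(1),"len",np.ptp(t).round(1),"ang",np.degrees(np.arctan2(v[1],v[0])).round(1),"z pct",np.percentile(s[:,2],[10,50,95]).round(1))
    n=s[np.abs((s[:,:2]-mid)@v)<14]; print(" hub",n.mean(0).round(1),np.percentile(n[:,2],[50,90,98]).round(1))
    s=X[(X[:,2]>33)&(X[:,2]<47)]; print(" rest top",cv2.minAreaRect(s[:,:2].astype(np.float32)))
for c,(u0,u1,v0,v1) in {"scene":(335,400,255,325),"top":(260,305,205,260)}.items():
    X,_,_=cloud(c,u0,u1,v0,v1)
    for lo,hi in((62,75),(7,17)):
        s=X[(X[:,2]>lo)&(X[:,2]<hi)]; print(c,lo,len(s),cv2.minAreaRect(s[:,:2].astype(np.float32)),np.median(s[:,2]))
    print(" table",np.median(X[X[:,2]<5][:,2]))
for c in P:
    for q,z in(("stand_mouth",68),("post_hub",139),("rest",0),("stand",0)):
        for o in r.place_of(q,c)[:4]: print(c,q,round(o["confidence"],2),np.round(o["location"]),onz(c,*o["location"],z).round(1))
E
python3 m1.py
```

```text
scene bar n 415 mid [ 492.  -217.9] len 159.7 ang 80.2 z pct [136.6 143.5 151.1]
 hub [ 493.2 -216.8  144.7] [147.6 151.5 153.4]
 rest top ((478.7206115722656, -220.0731201171875), (66.53175354003906, 82.04682922363281), 7.701204776763916)
top bar n 255 mid [ 488.  -217.9] len 160.1 ang 79.7 z pct [139.6 145.7 153.2]
 hub [ 487.7 -216.6  149.2] [150.4 153.9 156.4]
 rest top ((514.16259765625, -223.56124877929688), (128.55349731445312, 367.82171630859375), 8.50222110748291)
scene 62 305 ((550.6547241210938, 195.434326171875), (44.267921447753906, 48.345497131347656), 87.0726547241211) 67.56599462045048
scene 7 1355 ((528.81201171875, 196.39749145507812), (100.1947021484375, 177.01756286621094), 87.2007827758789) 11.82702135647054
 table -0.06065608670129917
top 62 158 ((550.8665771484375, 196.25279235839844), (44.29612350463867, 45.24931716918945), 86.6483154296875) 67.38284906575811
top 7 799 ((550.2305908203125, 195.6786651611328), (176.77052307128906, 144.48281860351562), 2.6522064208984375) 12.021694460973102
 table -0.4023802150045884
scene stand_mouth 0.97 [278. 367.] [555.7 192
[... 331 characters left out ...]
cene stand 0.92 [293. 365.] [552.4 193.5   0. ]
scene stand 0.75 [350. 532.] [605.6 582.3   0. ]
scene stand 0.66 [231. 328.] [390.4  61.    0. ]
top stand_mouth 0.92 [206. 160.] [612.7 584.1  68. ]
top stand_mouth 0.68 [284. 323.] [380.9  58.   68. ]
top stand_mouth 0.65 [300. 263.] [326.3 242.9  68. ]
top stand_mouth 0.63 [228. 279.] [553.6 202.1  68. ]
top post_hub 0.66 [248. 415.] [ 490.7 -215.7  139. ]
top post_hub 0.65 [193. 408.] [ 660.5 -194.   139. ]
top rest 0.63 [255. 412.] [ 488.  -233.7    0. ]
top stand 0.95 [280. 322.] [398.3  59.9   0. ]
top stand 0.66 [302. 265.] [320.6 242.5   0. ]
top stand 0.63 [233. 281.] [549.5 199.6   0. ]
top stand 0.61 [210. 166.] [614.3 584.5   0. ]
```

Request:
move_arm(increments=[{"rz": -7.9, "gripper": 1}, {"rz": -7.9}, {"rz": -7.9}, {"rz": -7.9}, {"rz": -7.9}, {"rz": -7.9}, {"rz": -8}, {}], squeeze=50)

```text
invalid input
```

Request:
move_arm(increments=[{"tx": 3.5, "ty": 1.5}, {"tx": 3.5, "ty": 1.5}, {"tx": 3.5, "ty": 1.5}, {"tx": 3.5, "ty": 1.5}, {"tx": 3.5, "ty": 1.5}, {"tx": 3.5, "ty": 1.5}, {"tx": 3.5, "ty": 1.5}, {"tx": 3.5, "ty": 1.5}, {"tx": 3.5, "ty": 1.5}, {"tx": 3.5, "ty": 1.5}, {"tx": 3.5, "ty": 1.6}, {}])

```text
invalid input
```

Request:
move_arm(increments=[{"tx": 0, "ty": 0, "tz": 0, "rx": 0, "ry": 0, "rz": -7.9, "gripper": 1}, {"tx": 0, "ty": 0, "tz": 0, "rx": 0, "ry": 0, "rz": -7.9, "gripper": 1}, {"tx": 0, "ty": 0, "tz": 0, "rx": 0, "ry": 0, "rz": -7.9, "gripper": 1}, {"tx": 0, "ty": 0, "tz": 0, "rx": 0, "ry": 0, "rz": -7.9, "gripper": 1}, {"tx": 0, "ty": 0, "tz": 0, "rx": 0, "ry": 0, "rz": -7.9, "gripper": 1}, {"tx": 0, "ty": 0, "tz": 0, "rx": 0, "ry": 0, "rz": -7.9, "gripper": 1}, {"tx": 0, "ty": 0, "tz": 0, "rx": 0, "ry": 0, "rz": -8, "gripper": 1}, {"tx": 0, "ty": 0, "tz": 0, "rx": 0, "ry": 0, "rz": 0, "gripper": 1}], squeeze=50)

```text
clock: 2.0
eef_pos: [259.9, -568.4, 231.3]
tcp_rot: [-3.142, -0.0, 1.398]
contact_force: [0.4, 0.7, -0.2]
opening: 1.003
```

Request:
move_arm(increments=[{"tx": 3.5, "ty": 1.5, "tz": 0, "rx": 0, "ry": 0, "rz": 0, "gripper": 1}, {"tx": 3.5, "ty": 1.5, "tz": 0, "rx": 0, "ry": 0, "rz": 0, "gripper": 1}, {"tx": 3.5, "ty": 1.5, "tz": 0, "rx": 0, "ry": 0, "rz": 0, "gripper": 1}, {"tx": 3.5, "ty": 1.5, "tz": 0, "rx": 0, "ry": 0, "rz": 0, "gripper": 1}, {"tx": 3.5, "ty": 1.5, "tz": 0, "rx": 0, "ry": 0, "rz": 0, "gripper": 1}, {"tx": 3.5, "ty": 1.5, "tz": 0, "rx": 0, "ry": 0, "rz": 0, "gripper": 1}, {"tx": 3.5, "ty": 1.5, "tz": 0, "rx": 0, "ry": 0, "rz": 0, "gripper": 1}, {"tx": 3.5, "ty": 1.5, "tz": 0, "rx": 0, "ry": 0, "rz": 0, "gripper": 1}, {"tx": 3.5, "ty": 1.5, "tz": 0, "rx": 0, "ry": 0, "rz": 0, "gripper": 1}, {"tx": 3.5, "ty": 1.5, "tz": 0, "rx": 0, "ry": 0, "rz": 0, "gripper": 1}, {"tx": 3.5, "ty": 1.6, "tz": 0, "rx": 0, "ry": 0, "rz": 0, "gripper": 1}, {"tx": 0, "ty": 0, "tz": 0, "rx": 0, "ry": 0, "rz": 0, "gripper": 1}])

```text
clock: 3.2
eef_pos: [492.5, -215.1, 231.4]
tcp_rot: [3.141, -0.001, 1.394]
contact_force: [0.2, -0.4, 0.7]
opening: 0.999
```

```bash
python3 - <<'E'
from meas import *
print(r.sense()["eef_pos"],r.sense()["tcp_rot"])
cv2.imwrite("pics/s2.png",cv2.resize(P["scene"][80:280,120:320],None,fx=3,fy=3)[:,:,::-1])
E
```

```text
[ 490.63483587 -217.63066462  231.269836  ] [-3.14138505e+00  2.61148806e-04  1.39472530e+00]
```

View pics/s2.png

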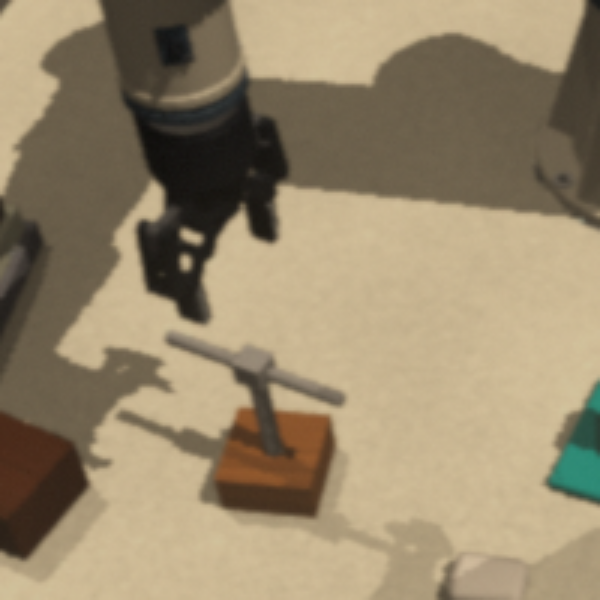

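The picture shows the fingers at (200,310) and (265,230), straddling the hub (255,362) along x. Going down.

Request:
move_arm(increments=[{"tx": 0, "ty": 0, "tz": 1.2, "rx": 0, "ry": 0, "rz": 0, "gripper": 1}, {"tx": 0, "ty": 0, "tz": 1.2, "rx": 0, "ry": 0, "rz": 0, "gripper": 1}, {"tx": 0, "ty": 0, "tz": 1.2, "rx": 0, "ry": 0, "rz": 0, "gripper": 1}, {"tx": 0, "ty": 0, "tz": 1.2, "rx": 0, "ry": 0, "rz": 0, "gripper": 1}, {"tx": 0, "ty": 0, "tz": 1.2, "rx": 0, "ry": 0, "rz": 0, "gripper": 1}, {"tx": 0, "ty": 0, "tz": 1.2, "rx": 0, "ry": 0, "rz": 0, "gripper": 1}, {"tx": 0, "ty": 0, "tz": 1.2, "rx": 0, "ry": 0, "rz": 0, "gripper": 1}, {"tx": 0, "ty": 0, "tz": 1.2, "rx": 0, "ry": 0, "rz": 0, "gripper": 1}, {"tx": 0, "ty": 0, "tz": 1.2, "rx": 0, "ry": 0, "rz": 0, "gripper": 1}, {"tx": 0, "ty": 0, "tz": 0.5, "rx": 0, "ry": 0, "rz": 0, "gripper": 1}, {"tx": 0, "ty": 0, "tz": 0, "rx": 0, "ry": 0, "rz": 0, "gripper": 1}])

```text
clock: 4.4
eef_pos: [490.0, -218.0, 117.4]
tcp_rot: [-3.14, -0.0, 1.396]
contact_force: [0.1, -0.8, -0.3]
opening: 0.996
```

Request:
move_arm(increments=[{"tx": 0, "ty": 0, "tz": 0, "rx": 0, "ry": 0, "rz": 0, "gripper": 0}, {"tx": 0, "ty": 0, "tz": 0, "rx": 0, "ry": 0, "rz": 0, "gripper": -0.3}, {"tx": 0, "ty": 0, "tz": 0, "rx": 0, "ry": 0, "rz": 0, "gripper": -0.6}, {"tx": 0, "ty": 0, "tz": 0, "rx": 0, "ry": 0, "rz": 0, "gripper": -1}, {"tx": 0, "ty": 0, "tz": 0, "rx": 0, "ry": 0, "rz": 0, "gripper": -1}, {"tx": 0, "ty": 0, "tz": 0, "rx": 0, "ry": 0, "rz": 0, "gripper": -1}, {"tx": 0, "ty": 0, "tz": 0, "rx": 0, "ry": 0, "rz": 0, "gripper": -1}, {"tx": 0, "ty": 0, "tz": 0, "rx": 0, "ry": 0, "rz": 0, "gripper": -1}, {"tx": 0, "ty": 0, "tz": 0, "rx": 0, "ry": 0, "rz": 0, "gripper": -1}, {"tx": 0, "ty": 0, "tz": 0, "rx": 0, "ry": 0, "rz": 0, "gripper": -1}], squeeze=60)

```text
clock: 5.4
eef_pos: [490.0, -218.2, 118.7]
tcp_rot: [-3.141, 0.0, 1.396]
contact_force: [-2.7, 0.9, 5.9]
opening: 0.273
```

Request:
move_arm(increments=[{"tx": 0, "ty": 0, "tz": -0.5, "rx": 0, "ry": 0, "rz": 0, "gripper": -1}, {"tx": 0, "ty": 0, "tz": -1, "rx": 0, "ry": 0, "rz": 0, "gripper": -1}, {"tx": 0, "ty": 0, "tz": -1, "rx": 0, "ry": 0, "rz": 0, "gripper": -1}, {"tx": 0, "ty": 0, "tz": -1, "rx": 0, "ry": 0, "rz": 0, "gripper": -1}, {"tx": 0, "ty": 0, "tz": -1, "rx": 0, "ry": 0, "rz": 0, "gripper": -1}, {"tx": 0, "ty": 0, "tz": -1, "rx": 0, "ry": 0, "rz": 0, "gripper": -1}, {"tx": 0, "ty": 0, "tz": -1, "rx": 0, "ry": 0, "rz": 0, "gripper": -1}, {"tx": 0, "ty": 0, "tz": -1, "rx": 0, "ry": 0, "rz": 0, "gripper": -1}, {"tx": 0, "ty": 0, "tz": -1, "rx": 0, "ry": 0, "rz": 0, "gripper": -1}, {"tx": 0, "ty": 0, "tz": -1, "rx": 0, "ry": 0, "rz": 0, "gripper": -1}, {"tx": 0, "ty": 0, "tz": -0.5, "rx": 0, "ry": 0, "rz": 0, "gripper": -1}, {"tx": 0, "ty": 0, "tz": 0, "rx": 0, "ry": 0, "rz": 0, "gripper": -1}])

```text
clock: 6.6
eef_pos: [490.8, -218.4, 219.2]
tcp_rot: [3.14, 0.0, 1.396]
contact_force: [0.4, -0.0, -3.3]
opening: 0.276
```

```bash
python3 - <<'E'
from h import *
s=r.sense(); print(s["eef_pos"],s["contact_force"],s["wrist_torque"],s["opening"],np.degrees(s["tcp_rot"]))
p,d=r.grab_frame("scene"); cv2.imwrite("pics/s3.png",cv2.resize(p[80:280,120:320],None,fx=3,fy=3)[:,:,::-1])
E
```

```text
[ 490.79800384 -218.41257419  219.15291585] [ 0.44981129 -0.04162916 -3.31895024] [-0.03338568 -0.02962806  0.0424276 ] 0.275523748337103 [1.79923639e+02 1.91169122e-02 7.99652193e+01]
```

View pics/s3.png

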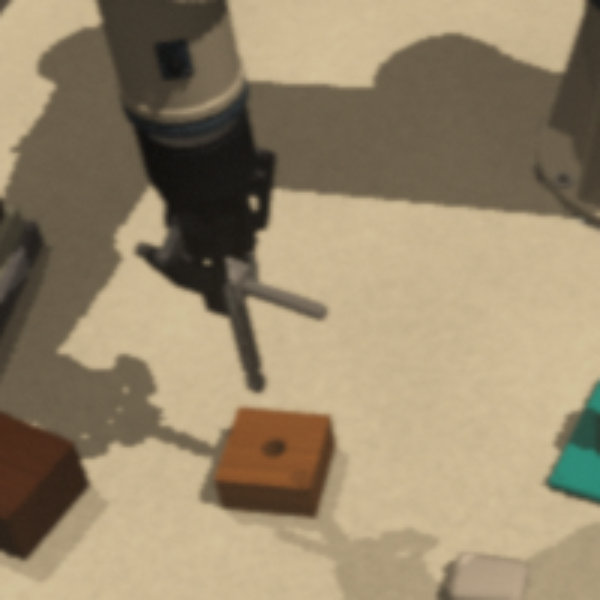

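```bash
python3 - <<'E'
from meas import *
from scipy import ndimage as N
for c,boxes in {"scene":{"hole":(200,225,215,245,40),"mouth":(355,382,266,288,68)},"top":{"hole":(395,428,240,270,40),"mouth":(270,293,220,242,68)}}.items():
    for n,(u0,u1,v0,v1,z) in boxes.items():
        g=cv2.cvtColor(P[c][v0:v1,u0:u1],cv2.COLOR_RGB2GRAY).astype(float)
        X=unproj(c,*np.mgrid[v0:v1,u0:u1],D[c][v0:v1,u0:u1])
        top=(np.abs(X[...,2]-z)<5); 
        print(c,n,onz(c,*(np.argwhere(top).mean(0)+[v0,u0]),z).round(1),X[top][:,:2].mean(0).round(1))
        print(g.astype(int)[::1,::1] if c=="scene" else "")
    if c=="scene":np.set_printoptions(linewidth=200)
E
```

```text
scene hole [ 490.2 -213.5   40. ] [ 489.6 -213.8]
[[157 155 155 161 166 169 172 174 178 178 179 179 177 178 180 182 183 184
  183 183 183 184 183 183 184]
 [117 112 113 115 118 123 127 130 137 143 149 153 154 157 163 168 171 172
  171 171 173 176 178 180 180]
 [100  97  95  96  96  97 100 101 104 106 109 112 113 115 118 120 125 129
  129 135 142 150 155 155 157]
 [ 98  97  96  97  97  97  97  97  98  98  98  98  98  98  98  97  99 101
  101 104 107 111 114 114 114]
 [ 97  97  96  97  97  96  96  98  97  96  96  97  96  97  97  98  96  98
   97  98  97  97  99  98  98]
 [ 95  95  94  95  97  94  96  95  96  95  96  96  97  97  96  96  95  96
   95  96  98  97  96  96  98]
 [ 93  95  94  93  95  94  95  95  96  96  95  96  97  97  97  97  96  96
   95  96  97  98  98  96  95]
 [ 93  94  96  93  94  94  95  95  96  95  96  95  96  96  96  94  94  95
   96  96  94  95  95  96  95]
 [ 95  94  94  94  95  95  94  94  94  94  95  95  95  95  96  94  96  96
   95  96  95  95  95  96  97]
 [ 92  94  93  94  93  94  93  94  95  95  96  94  95  96  96  95  95  94
   95  95  96  94  94  96  97]

[... 4026 characters left out ...]
37
  138 136 137 133 122 123 158 182 189]
 [ 75  74  74  75  81  88 100 110 117 124 128 134 135 137 137 137 136 137
  136 138 135 130 117 123 161 182 188]
 [ 76  73  67  63  63  65  69  76  81  90 103 116 123 128 131 135 136 137
  137 135 135 126 112 127 165 184 189]
 [ 76  72  66  61  60  59  61  62  62  64  72  80  89  96 107 117 124 129
  131 133 133 123 113 137 169 182 189]
 [ 76  72  65  62  59  61  60  60  61  61  61  62  64  68  74  79  87 100
  110 119 119 112 113 143 166 180 187]
 [ 77  72  66  61  59  60  58  59  59  60  60  60  60  62  60  61  62  67
   75  83  89  91 108 139 159 174 180]]
top hole [ 493.7 -191.    40. ] [ 493.7 -190.9]

top mouth [550.8 195.8  68. ] [550.8 195.8]
```

Request:
move_arm(increments=[{"tx": 2, "ty": 0, "tz": 0, "rx": 0, "ry": 0, "rz": 0, "gripper": -1}, {"tx": 4, "ty": -0.1, "tz": 0, "rx": 0, "ry": 0, "rz": 0, "gripper": -1}, {"tx": 4, "ty": -0.1, "tz": 0, "rx": 0, "ry": 0, "rz": 0, "gripper": -1}, {"tx": 4, "ty": -0.1, "tz": 0, "rx": 0, "ry": 0, "rz": 0, "gripper": -1}, {"tx": 4, "ty": -0.2, "tz": 0, "rx": 0, "ry": 0, "rz": 0, "gripper": -1}, {"tx": 4, "ty": -0.2, "tz": 0, "rx": 0, "ry": 0, "rz": 0, "gripper": -1}, {"tx": 4, "ty": -0.2, "tz": 0, "rx": 0, "ry": 0, "rz": 0, "gripper": -1}, {"tx": 4, "ty": -0.1, "tz": 0, "rx": 0, "ry": 0, "rz": 0, "gripper": -1}, {"tx": 4, "ty": -0.1, "tz": 0, "rx": 0, "ry": 0, "rz": 0, "gripper": -1}, {"tx": 4, "ty": -0.1, "tz": 0, "rx": 0, "ry": 0, "rz": 0, "gripper": -1}, {"tx": 3, "ty": -0.1, "tz": 0, "rx": 0, "ry": 0, "rz": 0, "gripper": -1}, {"tx": 0.8, "ty": 0, "tz": 0, "rx": 0, "ry": 0, "rz": 0, "gripper": -1}])

```text
clock: 7.95
eef_pos: [550.4, 198.6, 217.6]
tcp_rot: [-3.141, -0.001, 1.398]
contact_force: [-0.3, -1.2, -3.0]
opening: 0.272
```

Request:
move_arm(increments=[{"tx": 0, "ty": 0, "tz": 0, "rx": 0, "ry": 0, "rz": -3.5, "gripper": -1}, {"tx": 0, "ty": 0, "tz": 0, "rx": 0, "ry": 0, "rz": -3.5, "gripper": -1}, {"tx": 0, "ty": 0, "tz": 0, "rx": 0, "ry": 0, "rz": 0, "gripper": -1}, {"tx": 0, "ty": 0, "tz": 0, "rx": 0, "ry": 0, "rz": 0, "gripper": -1}])

```text
clock: 8.35
eef_pos: [550.2, 195.1, 217.9]
tcp_rot: [-3.141, 0.0, 1.516]
contact_force: [0.0, -0.4, -3.6]
opening: 0.27
```

```bash
python3 - <<'E'
from h import *
print(onz("scene",229.2,211.2,40).round(1), onz("scene",277.5,369.6,68).round(1))
s=r.sense(); print(s["eef_pos"],np.degrees(s["tcp_rot"]))
p,d=r.grab_frame("scene"); cv2.imwrite("pics/s4.png",cv2.resize(p[190:310,300:440],None,fx=5,fy=5,interpolation=cv2.INTER_CUBIC)[:,:,::-1])
zf=s["eef_pos"][2]-104.7
for o in r.place_of("post_foot","scene")[:2]: print(o["confidence"],o["location"],onz("scene",*o["location"],zf).round(1))
for o in r.place_of("stand_mouth","scene")[:4]: print(o["confidence"],o["location"],onz("scene",*o["location"],68).round(1))
c=CM["scene"]
for q in([s["eef_pos"][0],s["eef_pos"][1],zf],[s["eef_pos"][0],s["eef_pos"][1],68]):
    k=c["R"]@np.array(q)+c["t"]; print(zf,"exp px r,c",k[1]/k[2]*c["fy"]+c["cy"],k[0]/k[2]*c["fx"]+c["cx"])
E
```

```text
[ 490.1 -215.5   40. ] [551.3 198.3  68. ]
[550.18086705 195.07922571 217.90280723] [-1.79960343e+02  2.54288015e-02  8.68442801e+01]
0.68 [265.1, 370.2] [549.  195.5 113.2]
0.89 [339.3, 538.3] [615.4 575.3  68. ]
0.76 [277.7, 366.5] [553.7 191.5  68. ]
0.71 [346.1, 389.0] [710.3 271.   68. ]
0.67 [216.1, 332.9] [394.  74.  68.]
113.20280723407136 exp px r,c 265.46464353616886 369.8981962479457
113.20280723407136 exp px r,c 276.7955987469907 368.3254088425732
```

View pics/s4.png

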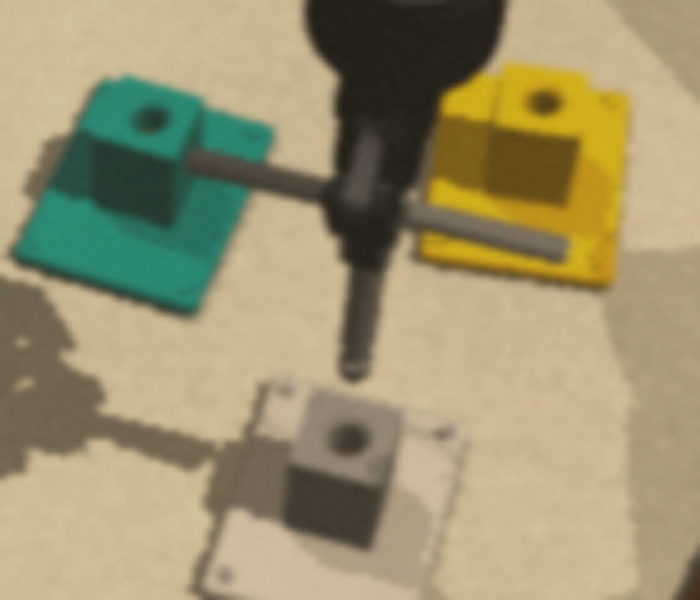

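Foot tip at crop (354,375), bore at (348,438): aligned to within about 1 mm. I'll nudge it and go down into the mouth.

Request:
move_arm(increments=[{"tx": 0.05, "ty": 0.1, "tz": 0, "rx": 0, "ry": 0, "rz": 0, "gripper": -1}, {"tx": 0, "ty": 0, "tz": 1, "rx": 0, "ry": 0, "rz": 0, "gripper": -1}, {"tx": 0, "ty": 0, "tz": 1, "rx": 0, "ry": 0, "rz": 0, "gripper": -1}, {"tx": 0, "ty": 0, "tz": 1, "rx": 0, "ry": 0, "rz": 0, "gripper": -1}, {"tx": 0, "ty": 0, "tz": 0.8, "rx": 0, "ry": 0, "rz": 0, "gripper": -1}, {"tx": 0, "ty": 0, "tz": 0.5, "rx": 0, "ry": 0, "rz": 0, "gripper": -1}, {"tx": 0, "ty": 0, "tz": 0, "rx": 0, "ry": 0, "rz": 0, "gripper": -1}, {"tx": 0, "ty": 0, "tz": 0, "rx": 0, "ry": 0, "rz": 0, "gripper": -1}])

```text
clock: 9.3
eef_pos: [551.5, 196.2, 175.3]
tcp_rot: [3.142, -0.0, 1.518]
contact_force: [0.0, 0.1, -2.4]
opening: 0.271
```

Request:
move_arm(increments=[{"tx": 0, "ty": 0, "tz": 0.2, "rx": 0, "ry": 0, "rz": 0, "gripper": -1}, {"tx": 0, "ty": 0, "tz": 0.2, "rx": 0, "ry": 0, "rz": 0, "gripper": -1}, {"tx": 0, "ty": 0, "tz": 0, "rx": 0, "ry": 0, "rz": 0, "gripper": -1}, {"tx": 0, "ty": 0, "tz": 0, "rx": 0, "ry": 0, "rz": 0, "gripper": -1}])

```text
clock: 9.7
eef_pos: [551.4, 196.1, 171.3]
tcp_rot: [3.142, -0.0, 1.518]
contact_force: [0.3, 0.1, -2.3]
opening: 0.27
```

Request:
move_arm(increments=[{"tx": 0, "ty": 0, "tz": 0.2, "rx": 0, "ry": 0, "rz": 0, "gripper": -1}, {"tx": 0, "ty": 0, "tz": 0.2, "rx": 0, "ry": 0, "rz": 0, "gripper": -1}, {"tx": 0, "ty": 0, "tz": 0, "rx": 0, "ry": 0, "rz": 0, "gripper": -1}, {"tx": 0, "ty": 0, "tz": 0, "rx": 0, "ry": 0, "rz": 0, "gripper": -1}])

```text
clock: 10.1
eef_pos: [551.4, 196.1, 167.2]
tcp_rot: [-3.141, 0.0, 1.518]
contact_force: [0.5, 0.6, -2.6]
opening: 0.272
```

Request:
move_arm(increments=[{"tx": 0, "ty": 0, "tz": 0.2, "rx": 0, "ry": 0, "rz": 0, "gripper": -1}, {"tx": 0, "ty": 0, "tz": 0.2, "rx": 0, "ry": 0, "rz": 0, "gripper": -1}, {"tx": 0, "ty": 0, "tz": 0, "rx": 0, "ry": 0, "rz": 0, "gripper": -1}, {"tx": 0, "ty": 0, "tz": 0, "rx": 0, "ry": 0, "rz": 0, "gripper": -1}])

```text
clock: 10.5
eef_pos: [551.4, 196.1, 163.2]
tcp_rot: [-3.141, 0.0, 1.518]
contact_force: [-0.6, -0.5, -2.7]
opening: 0.276
```

Request:
move_arm(increments=[{"tx": 0, "ty": 0, "tz": 0.2, "rx": 0, "ry": 0, "rz": 0, "gripper": -1}, {"tx": 0, "ty": 0, "tz": 0.2, "rx": 0, "ry": 0, "rz": 0, "gripper": -1}, {"tx": 0, "ty": 0, "tz": 0, "rx": 0, "ry": 0, "rz": 0, "gripper": -1}, {"tx": 0, "ty": 0, "tz": 0, "rx": 0, "ry": 0, "rz": 0, "gripper": -1}])

```text
clock: 10.9
eef_pos: [551.4, 196.1, 159.2]
tcp_rot: [-3.141, 0.0, 1.518]
contact_force: [-0.5, 1.0, -2.0]
opening: 0.271
```

Request:
move_arm(increments=[{"tx": 0, "ty": 0, "tz": 0.2, "rx": 0, "ry": 0, "rz": 0, "gripper": -1}, {"tx": 0, "ty": 0, "tz": 0.2, "rx": 0, "ry": 0, "rz": 0, "gripper": -1}, {"tx": 0, "ty": 0, "tz": 0, "rx": 0, "ry": 0, "rz": 0, "gripper": -1}, {"tx": 0, "ty": 0, "tz": 0, "rx": 0, "ry": 0, "rz": 0, "gripper": -1}])

```text
clock: 11.3
eef_pos: [551.4, 196.1, 155.2]
tcp_rot: [-3.141, 0.0, 1.518]
contact_force: [-0.8, 0.5, -2.2]
opening: 0.27
```

Request:
move_arm(increments=[{"tx": 0, "ty": 0, "tz": 0.1, "rx": 0, "ry": 0, "rz": 0, "gripper": -1}, {"tx": 0, "ty": 0, "tz": 0.1, "rx": 0, "ry": 0, "rz": 0, "gripper": -1}, {"tx": 0, "ty": 0, "tz": 0, "rx": 0, "ry": 0, "rz": 0, "gripper": -1}, {"tx": 0, "ty": 0, "tz": 0, "rx": 0, "ry": 0, "rz": 0, "gripper": -1}])

```text
clock: 11.7
eef_pos: [551.4, 196.1, 153.3]
tcp_rot: [-3.141, 0.0, 1.518]
contact_force: [-0.4, 0.5, -3.2]
opening: 0.271
```

Request:
move_arm(increments=[{"tx": 0, "ty": 0, "tz": 0.1, "rx": 0, "ry": 0, "rz": 0, "gripper": -1}, {"tx": 0, "ty": 0, "tz": 0.1, "rx": 0, "ry": 0, "rz": 0, "gripper": -1}, {"tx": 0, "ty": 0, "tz": 0, "rx": 0, "ry": 0, "rz": 0, "gripper": -1}, {"tx": 0, "ty": 0, "tz": 0, "rx": 0, "ry": 0, "rz": 0, "gripper": -1}])

```text
clock: 12.1
eef_pos: [551.4, 196.1, 151.2]
tcp_rot: [-3.141, 0.0, 1.518]
contact_force: [-0.3, -0.5, -2.8]
opening: 0.273
```

Request:
move_arm(increments=[{"tx": 0, "ty": 0, "tz": 0.1, "rx": 0, "ry": 0, "rz": 0, "gripper": -1}, {"tx": 0, "ty": 0, "tz": 0.1, "rx": 0, "ry": 0, "rz": 0, "gripper": -1}, {"tx": 0, "ty": 0, "tz": 0, "rx": 0, "ry": 0, "rz": 0, "gripper": -1}, {"tx": 0, "ty": 0, "tz": 0, "rx": 0, "ry": 0, "rz": 0, "gripper": -1}])

```text
clock: 12.5
eef_pos: [551.4, 196.1, 149.2]
tcp_rot: [-3.141, 0.0, 1.518]
contact_force: [0.5, 0.5, -2.5]
opening: 0.273
```

Request:
move_arm(increments=[{"tx": 0, "ty": 0, "tz": 0.1, "rx": 0, "ry": 0, "rz": 0, "gripper": -1}, {"tx": 0, "ty": 0, "tz": 0.1, "rx": 0, "ry": 0, "rz": 0, "gripper": -1}, {"tx": 0, "ty": 0, "tz": 0, "rx": 0, "ry": 0, "rz": 0, "gripper": -1}, {"tx": 0, "ty": 0, "tz": 0, "rx": 0, "ry": 0, "rz": 0, "gripper": -1}])

```text
clock: 12.9
eef_pos: [551.4, 196.1, 147.2]
tcp_rot: [-3.142, 0.0, 1.518]
contact_force: [-0.0, -0.5, -2.8]
opening: 0.273
```

Request:
move_arm(increments=[{"tx": 0, "ty": 0, "tz": 0.1, "rx": 0, "ry": 0, "rz": 0, "gripper": -1}, {"tx": 0, "ty": 0, "tz": 0.1, "rx": 0, "ry": 0, "rz": 0, "gripper": -1}, {"tx": 0, "ty": 0, "tz": 0, "rx": 0, "ry": 0, "rz": 0, "gripper": -1}, {"tx": 0, "ty": 0, "tz": 0, "rx": 0, "ry": 0, "rz": 0, "gripper": -1}])

```text
clock: 13.3
eef_pos: [551.4, 196.1, 145.2]
tcp_rot: [-3.141, 0.0, 1.518]
contact_force: [0.4, 0.8, -2.3]
opening: 0.268
```

Request:
move_arm(increments=[{"tx": 0, "ty": 0, "tz": 0.1, "rx": 0, "ry": 0, "rz": 0, "gripper": -1}, {"tx": 0, "ty": 0, "tz": 0.1, "rx": 0, "ry": 0, "rz": 0, "gripper": -1}, {"tx": 0, "ty": 0, "tz": 0, "rx": 0, "ry": 0, "rz": 0, "gripper": -1}, {"tx": 0, "ty": 0, "tz": 0, "rx": 0, "ry": 0, "rz": 0, "gripper": -1}])

```text
clock: 13.7
eef_pos: [551.4, 196.1, 143.4]
tcp_rot: [-3.142, -0.0, 1.518]
contact_force: [-0.9, 0.6, 0.5]
opening: 0.274
```

Catches met at a TCP z of about 144, so I expect the click near 127 and the bottom near 125.

Request:
move_arm(increments=[{"tx": 0, "ty": 0, "tz": 0.1, "rx": 0, "ry": 0, "rz": 0, "gripper": -1}, {"tx": 0, "ty": 0, "tz": 0.1, "rx": 0, "ry": 0, "rz": 0, "gripper": -1}, {"tx": 0, "ty": 0, "tz": 0, "rx": 0, "ry": 0, "rz": 0, "gripper": -1}, {"tx": 0, "ty": 0, "tz": 0, "rx": 0, "ry": 0, "rz": 0, "gripper": -1}])

```text
clock: 14.1
eef_pos: [551.7, 196.2, 141.8]
tcp_rot: [3.141, -0.0, 1.518]
contact_force: [-2.4, 0.6, 4.8]
opening: 0.274
```

Request:
move_arm(increments=[{"tx": 0, "ty": 0, "tz": 0.1, "rx": 0, "ry": 0, "rz": 0, "gripper": -1}, {"tx": 0, "ty": 0, "tz": 0.1, "rx": 0, "ry": 0, "rz": 0, "gripper": -1}, {"tx": 0, "ty": 0, "tz": 0, "rx": 0, "ry": 0, "rz": 0, "gripper": -1}, {"tx": 0, "ty": 0, "tz": 0, "rx": 0, "ry": 0, "rz": 0, "gripper": -1}])

```text
clock: 14.5
eef_pos: [551.5, 196.2, 139.1]
tcp_rot: [3.141, -0.0, 1.518]
contact_force: [-1.1, 0.9, -0.7]
opening: 0.27
```

Request:
move_arm(increments=[{"tx": 0, "ty": 0, "tz": 0.1, "rx": 0, "ry": 0, "rz": 0, "gripper": -1}, {"tx": 0, "ty": 0, "tz": 0.1, "rx": 0, "ry": 0, "rz": 0, "gripper": -1}, {"tx": 0, "ty": 0, "tz": 0, "rx": 0, "ry": 0, "rz": 0, "gripper": -1}, {"tx": 0, "ty": 0, "tz": 0, "rx": 0, "ry": 0, "rz": 0, "gripper": -1}])

```text
clock: 14.9
eef_pos: [551.5, 196.1, 137.3]
tcp_rot: [3.141, -0.0, 1.518]
contact_force: [-1.3, -0.2, 1.6]
opening: 0.273
```

Request:
move_arm(increments=[{"tx": 0, "ty": 0, "tz": 0.1, "rx": 0, "ry": 0, "rz": 0, "gripper": -1}, {"tx": 0, "ty": 0, "tz": 0.1, "rx": 0, "ry": 0, "rz": 0, "gripper": -1}, {"tx": 0, "ty": 0, "tz": 0, "rx": 0, "ry": 0, "rz": 0, "gripper": -1}, {"tx": 0, "ty": 0, "tz": 0, "rx": 0, "ry": 0, "rz": 0, "gripper": -1}])

```text
clock: 15.3
eef_pos: [551.4, 196.1, 135.2]
tcp_rot: [-3.142, 0.0, 1.518]
contact_force: [-1.0, 1.0, 1.7]
opening: 0.274
```

Request:
move_arm(increments=[{"tx": 0, "ty": 0, "tz": 0.1, "rx": 0, "ry": 0, "rz": 0, "gripper": -1}, {"tx": 0, "ty": 0, "tz": 0.1, "rx": 0, "ry": 0, "rz": 0, "gripper": -1}, {"tx": 0, "ty": 0, "tz": 0, "rx": 0, "ry": 0, "rz": 0, "gripper": -1}, {"tx": 0, "ty": 0, "tz": 0, "rx": 0, "ry": 0, "rz": 0, "gripper": -1}])

```text
clock: 15.7
eef_pos: [551.4, 196.0, 133.1]
tcp_rot: [-3.142, 0.0, 1.518]
contact_force: [0.1, -0.0, 1.1]
opening: 0.272
```

Request:
move_arm(increments=[{"tx": 0, "ty": 0, "tz": 0.1, "rx": 0, "ry": 0, "rz": 0, "gripper": -1}, {"tx": 0, "ty": 0, "tz": 0.1, "rx": 0, "ry": 0, "rz": 0, "gripper": -1}, {"tx": 0, "ty": 0, "tz": 0, "rx": 0, "ry": 0, "rz": 0, "gripper": -1}, {"tx": 0, "ty": 0, "tz": 0, "rx": 0, "ry": 0, "rz": 0, "gripper": -1}])

```text
clock: 16.1
eef_pos: [551.4, 196.1, 131.1]
tcp_rot: [-3.141, 0.0, 1.518]
contact_force: [-1.0, 0.3, 0.9]
opening: 0.275
```

Now 1 mm steps.

Request:
move_arm(increments=[{"tx": 0, "ty": 0, "tz": 0.1, "rx": 0, "ry": 0, "rz": 0, "gripper": -1}, {"tx": 0, "ty": 0, "tz": 0, "rx": 0, "ry": 0, "rz": 0, "gripper": -1}, {"tx": 0, "ty": 0, "tz": 0, "rx": 0, "ry": 0, "rz": 0, "gripper": -1}])

```text
clock: 16.4
eef_pos: [551.3, 196.1, 130.1]
tcp_rot: [-3.141, 0.0, 1.518]
contact_force: [-0.4, 0.7, 0.7]
opening: 0.272
```

Request:
move_arm(increments=[{"tx": 0, "ty": 0, "tz": 0.1, "rx": 0, "ry": 0, "rz": 0, "gripper": -1}, {"tx": 0, "ty": 0, "tz": 0, "rx": 0, "ry": 0, "rz": 0, "gripper": -1}, {"tx": 0, "ty": 0, "tz": 0, "rx": 0, "ry": 0, "rz": 0, "gripper": -1}])

```text
clock: 16.7
eef_pos: [551.3, 196.0, 129.1]
tcp_rot: [-3.141, 0.0, 1.518]
contact_force: [-0.8, 0.0, -0.1]
opening: 0.273
```

Request:
move_arm(increments=[{"tx": 0, "ty": 0, "tz": 0.1, "rx": 0, "ry": 0, "rz": 0, "gripper": -1}, {"tx": 0, "ty": 0, "tz": 0, "rx": 0, "ry": 0, "rz": 0, "gripper": -1}, {"tx": 0, "ty": 0, "tz": 0, "rx": 0, "ry": 0, "rz": 0, "gripper": -1}])

```text
clock: 17.0
eef_pos: [551.2, 195.9, 127.8]
tcp_rot: [-3.141, 0.0, 1.518]
contact_force: [-0.4, -0.3, -3.7]
opening: 0.277
```

Request:
move_arm(increments=[{"tx": 0, "ty": 0, "tz": 0.1, "rx": 0, "ry": 0, "rz": 0, "gripper": -1}, {"tx": 0, "ty": 0, "tz": 0, "rx": 0, "ry": 0, "rz": 0, "gripper": -1}, {"tx": 0, "ty": 0, "tz": 0, "rx": 0, "ry": 0, "rz": 0, "gripper": -1}])

```text
clock: 17.3
eef_pos: [551.3, 196.0, 127.1]
tcp_rot: [-3.141, 0.0, 1.518]
contact_force: [0.3, -0.6, -3.5]
opening: 0.27
```

Click: the push dropped to zero at z≈128. The bottom should be close, so I'm using small steps.

Request:
move_arm(increments=[{"tx": 0, "ty": 0, "tz": 0.05, "rx": 0, "ry": 0, "rz": 0, "gripper": -1}, {"tx": 0, "ty": 0, "tz": 0, "rx": 0, "ry": 0, "rz": 0, "gripper": -1}, {"tx": 0, "ty": 0, "tz": 0, "rx": 0, "ry": 0, "rz": 0, "gripper": -1}])

```text
clock: 17.6
eef_pos: [551.3, 196.1, 126.7]
tcp_rot: [-3.141, 0.0, 1.518]
contact_force: [-1.1, 0.0, -3.2]
opening: 0.275
```

Request:
move_arm(increments=[{"tx": 0, "ty": 0, "tz": 0.05, "rx": 0, "ry": 0, "rz": 0, "gripper": -1}, {"tx": 0, "ty": 0, "tz": 0, "rx": 0, "ry": 0, "rz": 0, "gripper": -1}, {"tx": 0, "ty": 0, "tz": 0, "rx": 0, "ry": 0, "rz": 0, "gripper": -1}])

```text
clock: 17.9
eef_pos: [551.3, 196.1, 126.3]
tcp_rot: [-3.141, -0.0, 1.518]
contact_force: [0.3, -0.0, -3.3]
opening: 0.273
```

Request:
move_arm(increments=[{"tx": 0, "ty": 0, "tz": 0.05, "rx": 0, "ry": 0, "rz": 0, "gripper": -1}, {"tx": 0, "ty": 0, "tz": 0, "rx": 0, "ry": 0, "rz": 0, "gripper": -1}, {"tx": 0, "ty": 0, "tz": 0, "rx": 0, "ry": 0, "rz": 0, "gripper": -1}])

```text
clock: 18.2
eef_pos: [551.4, 196.1, 125.8]
tcp_rot: [-3.142, -0.0, 1.518]
contact_force: [-1.5, 0.3, -1.1]
opening: 0.269
```

Request:
move_arm(increments=[{"tx": 0, "ty": 0, "tz": 0.05, "rx": 0, "ry": 0, "rz": 0, "gripper": -1}, {"tx": 0, "ty": 0, "tz": 0, "rx": 0, "ry": 0, "rz": 0, "gripper": -1}, {"tx": 0, "ty": 0, "tz": 0, "rx": 0, "ry": 0, "rz": 0, "gripper": -1}])

```text
clock: 18.5
eef_pos: [551.6, 196.2, 125.8]
tcp_rot: [3.141, -0.0, 1.518]
contact_force: [-2.6, -0.1, 5.4]
opening: 0.272
```

Request:
move_arm(increments=[{"tx": 0, "ty": 0, "tz": 0.05, "rx": 0, "ry": 0, "rz": 0, "gripper": -1}, {"tx": 0, "ty": 0, "tz": 0, "rx": 0, "ry": 0, "rz": 0, "gripper": -1}, {"tx": 0, "ty": 0, "tz": 0, "rx": 0, "ry": 0, "rz": 0, "gripper": -1}])

```text
clock: 18.8
eef_pos: [551.7, 196.2, 125.7]
tcp_rot: [3.141, -0.0, 1.518]
contact_force: [-4.3, -0.4, 10.2]
opening: 0.273
```

Request:
move_arm(increments=[{"tx": 0, "ty": 0, "tz": 0.05, "rx": 0, "ry": 0, "rz": 0, "gripper": -1}, {"tx": 0, "ty": 0, "tz": 0, "rx": 0, "ry": 0, "rz": 0, "gripper": -1}, {"tx": 0, "ty": 0, "tz": 0, "rx": 0, "ry": 0, "rz": 0, "gripper": -1}])

```text
clock: 19.1
eef_pos: [551.7, 196.3, 125.6]
tcp_rot: [3.141, -0.001, 1.518]
contact_force: [-6.2, 0.0, 13.6]
opening: 0.273
```

Push of about 17 N with z stopped: that is the bottom. Now the upward tug.

Request:
move_arm(increments=[{"tx": 0, "ty": 0, "tz": -0.1, "rx": 0, "ry": 0, "rz": 0, "gripper": -1}, {"tx": 0, "ty": 0, "tz": -0.1, "rx": 0, "ry": 0, "rz": 0, "gripper": -1}, {"tx": 0, "ty": 0, "tz": -0.1, "rx": 0, "ry": 0, "rz": 0, "gripper": -1}, {"tx": 0, "ty": 0, "tz": 0, "rx": 0, "ry": 0, "rz": 0, "gripper": -1}, {"tx": 0, "ty": 0, "tz": 0, "rx": 0, "ry": 0, "rz": 0, "gripper": -1}])

```text
clock: 19.6
eef_pos: [551.4, 196.1, 127.0]
tcp_rot: [-3.141, 0.0, 1.518]
contact_force: [-0.6, 0.2, -3.4]
opening: 0.27
```

Request:
move_arm(increments=[{"tx": 0, "ty": 0, "tz": -0.05, "rx": 0, "ry": 0, "rz": 0, "gripper": -1}, {"tx": 0, "ty": 0, "tz": 0, "rx": 0, "ry": 0, "rz": 0, "gripper": -1}, {"tx": 0, "ty": 0, "tz": 0, "rx": 0, "ry": 0, "rz": 0, "gripper": -1}])

```text
clock: 19.9
eef_pos: [551.4, 196.1, 127.7]
tcp_rot: [-3.141, 0.0, 1.518]
contact_force: [-0.0, 0.8, -3.4]
opening: 0.272
```

Request:
move_arm(increments=[{"tx": 0, "ty": 0, "tz": -0.05, "rx": 0, "ry": 0, "rz": 0, "gripper": -1}, {"tx": 0, "ty": 0, "tz": 0, "rx": 0, "ry": 0, "rz": 0, "gripper": -1}, {"tx": 0, "ty": 0, "tz": 0, "rx": 0, "ry": 0, "rz": 0, "gripper": -1}])

```text
clock: 20.2
eef_pos: [551.3, 196.0, 128.0]
tcp_rot: [-3.141, 0.0, 1.518]
contact_force: [-0.5, -0.1, -8.4]
opening: 0.272
```

Request:
move_arm(increments=[{"tx": 0, "ty": 0, "tz": -0.05, "rx": 0, "ry": 0, "rz": 0, "gripper": -1}, {"tx": 0, "ty": 0, "tz": 0, "rx": 0, "ry": 0, "rz": 0, "gripper": -1}, {"tx": 0, "ty": 0, "tz": 0, "rx": 0, "ry": 0, "rz": 0, "gripper": -1}])

```text
clock: 20.5
eef_pos: [551.1, 196.0, 128.2]
tcp_rot: [-3.141, 0.0, 1.518]
contact_force: [2.0, 0.8, -14.6]
opening: 0.27
```

Request:
move_arm(increments=[{"tx": 0, "ty": 0, "tz": -0.02, "rx": 0, "ry": 0, "rz": 0, "gripper": -1}, {"tx": 0, "ty": 0, "tz": 0, "rx": 0, "ry": 0, "rz": 0, "gripper": -1}, {"tx": 0, "ty": 0, "tz": 0, "rx": 0, "ry": 0, "rz": 0, "gripper": -1}])

```text
clock: 20.8
eef_pos: [551.0, 195.9, 128.4]
tcp_rot: [-3.141, 0.0, 1.518]
contact_force: [2.2, 0.5, -21.5]
opening: 0.268
```

The tug is held (about 11 N, creeping to about 18 N). I'm easing off now and setting the post back on the bottom.

Request:
move_arm(increments=[{"tx": 0, "ty": 0, "tz": 0.1, "rx": 0, "ry": 0, "rz": 0, "gripper": -1}, {"tx": 0, "ty": 0, "tz": 0.1, "rx": 0, "ry": 0, "rz": 0, "gripper": -1}, {"tx": 0, "ty": 0, "tz": 0.1, "rx": 0, "ry": 0, "rz": 0, "gripper": -1}, {"tx": 0, "ty": 0, "tz": 0, "rx": 0, "ry": 0, "rz": 0, "gripper": -1}, {"tx": 0, "ty": 0, "tz": 0, "rx": 0, "ry": 0, "rz": 0, "gripper": -1}])

```text
clock: 21.3
eef_pos: [551.6, 196.3, 126.7]
tcp_rot: [3.141, -0.0, 1.518]
contact_force: [-3.9, -0.8, -0.4]
opening: 0.269
```

Request:
move_arm(increments=[{"tx": 0, "ty": 0, "tz": 0.05, "rx": 0, "ry": 0, "rz": 0, "gripper": -1}, {"tx": 0, "ty": 0, "tz": 0, "rx": 0, "ry": 0, "rz": 0, "gripper": -1}, {"tx": 0, "ty": 0, "tz": 0, "rx": 0, "ry": 0, "rz": 0, "gripper": -1}])

```text
clock: 21.6
eef_pos: [551.6, 196.2, 125.8]
tcp_rot: [3.141, -0.0, 1.518]
contact_force: [-3.7, 0.3, 2.6]
opening: 0.274
```

Request:
move_arm(increments=[{"tx": 0, "ty": 0, "tz": 0.05, "rx": 0, "ry": 0, "rz": 0, "gripper": -1}, {"tx": 0, "ty": 0, "tz": 0, "rx": 0, "ry": 0, "rz": 0, "gripper": -1}, {"tx": 0, "ty": 0, "tz": 0, "rx": 0, "ry": 0, "rz": 0, "gripper": -1}])

```text
clock: 21.9
eef_pos: [551.7, 196.3, 125.8]
tcp_rot: [3.141, -0.0, 1.518]
contact_force: [-4.8, -1.2, 8.2]
opening: 0.272
```

Request:
move_arm(increments=[{"tx": 0, "ty": 0, "tz": -0.04, "rx": 0, "ry": 0, "rz": 0, "gripper": -1}, {"tx": 0, "ty": 0, "tz": 0, "rx": 0, "ry": 0, "rz": 0, "gripper": -0.3}, {"tx": 0, "ty": 0, "tz": 0, "rx": 0, "ry": 0, "rz": 0, "gripper": 0}, {"tx": 0, "ty": 0, "tz": 0, "rx": 0, "ry": 0, "rz": 0, "gripper": 0.5}, {"tx": 0, "ty": 0, "tz": 0, "rx": 0, "ry": 0, "rz": 0, "gripper": 0.7}, {"tx": 0, "ty": 0, "tz": 0, "rx": 0, "ry": 0, "rz": 0, "gripper": 0.7}, {"tx": 0, "ty": 0, "tz": 0, "rx": 0, "ry": 0, "rz": 0, "gripper": 0.7}, {"tx": 0, "ty": 0, "tz": 0, "rx": 0, "ry": 0, "rz": 0, "gripper": 0.7}])

```text
clock: 22.7
eef_pos: [551.4, 196.1, 125.3]
tcp_rot: [-3.142, 0.0, 1.518]
contact_force: [-0.3, 0.7, -0.1]
opening: 0.853
```

Request:
move_arm(increments=[{"tx": 0, "ty": 0, "tz": -1, "rx": 0, "ry": 0, "rz": 0, "gripper": 0.7}, {"tx": 0, "ty": 0, "tz": -1, "rx": 0, "ry": 0, "rz": 0, "gripper": 0.7}, {"tx": 0, "ty": 0, "tz": -1, "rx": 0, "ry": 0, "rz": 0, "gripper": 0.7}, {"tx": 0, "ty": 0, "tz": -2, "rx": 0, "ry": 0, "rz": 0, "gripper": 0.7}, {"tx": 0, "ty": 0, "tz": -2, "rx": 0, "ry": 0, "rz": 0, "gripper": 0.7}, {"tx": 0, "ty": 0, "tz": -2, "rx": 0, "ry": 0, "rz": 0, "gripper": 0.7}, {"tx": 0, "ty": 0, "tz": -2, "rx": 0, "ry": 0, "rz": 0, "gripper": 0.7}, {"tx": 0, "ty": 0, "tz": -1, "rx": 0, "ry": 0, "rz": 0, "gripper": 0.7}, {"tx": 0, "ty": 0, "tz": 0, "rx": 0, "ry": 0, "rz": 0, "gripper": 0.7}, {"tx": 0, "ty": 0, "tz": 0, "rx": 0, "ry": 0, "rz": 0, "gripper": 0.7}])

```text
clock: 23.7
eef_pos: [551.2, 196.0, 245.1]
tcp_rot: [-3.141, 0.0, 1.518]
contact_force: [-0.0, -0.3, -0.2]
opening: 0.853
```

```bash
python3 - <<'E'
from meas import *
s=r.sense(); print(s["eef_pos"],s["contact_force"])
cv2.imwrite("pics/s5.png",P["scene"][:,:,::-1])
X,_,_=cloud("scene",325,415,220,300); m=(np.abs(X[:,0]-551)<20)&(np.abs(X[:,1]-196)<18)&(X[:,2]>100)&(X[:,2]<190)
print("hub top z",np.percentile(X[m][:,2],[50,90,98]).round(1),"expected",125.8+19+12+0, X[m].mean(0).round(1))
E
```

```text
[550.83543061 195.8801497  244.34583871] [ 0.08815311 -0.18256814 -0.15540296]
hub top z [152.3 158.8 160.2] expected 156.8 [555.5 196.1 145.2]
```

View pics/s5.png

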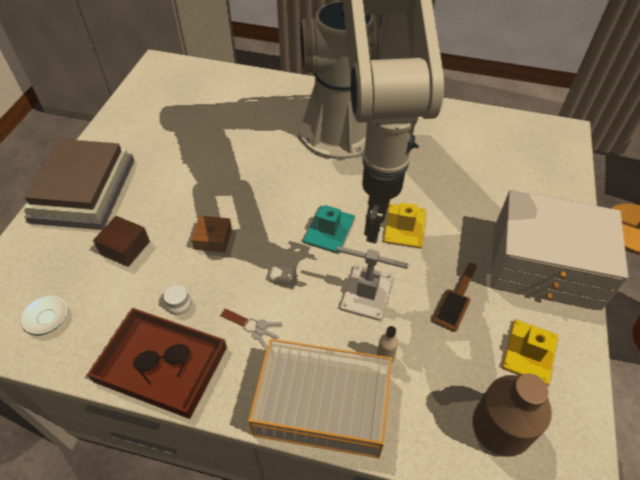

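The post stands upright in the white stand, with its hub at (371,258). The block is empty at (211,233) and the other things haven't moved. The hub top at about 159 mm matches a post standing on the bottom (about 158 mm). Handing in.

```bash
python3 -c "from rig import r; print(r.sign_off())"
```

```text
the job is handed in; nothing more can be done
None
```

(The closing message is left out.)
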